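# Lay the mask carton down against its stop

### The arm

A 6-joint arm with a two-finger parallel gripper is mounted at the origin on a cart in front of the work surface, level with it; the furniture and walls round the work are solid. World frame = base frame: x ahead of the robot, y to its left, z up, the work surface at z = 0. Lengths are in mm, angles in rad, forces in N, time in s.
With the tool pointing down it reaches from about 275 to 975 mm from the base axis. Payload 8.4 kg.
Tool frame: the origin (TCP) lies on the centre line of the jaws, within the pads' length; the fingertips stand 22 mm ahead of it and the grasp point (between the pads) lies 3 mm ahead of it; z points along the fingers, y is the line along which they close (so a half turn about z gives the same grasp; the last joint's range is limited). The gripper opens to 92 mm and grips with 3 to 60 N. Pads are 20 mm wide; open, the fingers measure 128 mm over their backs; the gripper's body (75 mm by 189 mm) begins 69 mm behind the grasp point.
Start: joints at [-1.262, 0.353, 1.633, -0, 1.155, -0.002], TCP at [191.136, -595.059, 236.583] pointing down, gripper open.
Joint ranges: [-2.63, 2.63], [-0.92, 2.1], [0.06, 2.66], [-1.3, 4.44], [0, 2.69], [-3.02, 3.02]. Speed limits (rad/s): [2.22, 2.22, 2.79, 3.14, 3.14, 3.14].

### API

Orientations are given as [roll, pitch, yaw] about the fixed x, y, z axes, in that order (R = Rz(yaw) Ry(pitch) Rx(roll)).
In Python, from station import robot gives the robot as it stands.
- The arm moves only by the tool apply_moves, never from a script. Its argument "steps" is a list of rows, each an object of numbers: "tx", "ty", "tz": the shift along the world's x, y, z scaled (see below); "rx", "ry", "rz": the turn, a rotation vector about the world's x, y, z scaled (see below). A call has exactly 8 rows; each row shifts and turns the commanded pose from where the row before left it; what a row does not reach is not made up. The controller multiplies each number of a shift by 0.03 m and each number of a turn by 0.15 rad. A row lasts 1/10 s, in which the tool goes at most 50 mm and 8.59 degrees, less where a joint would pass 70% of its speed; a pose out of reach is approached as far as the arm can. A call with a number of a shift or a turn outside -1 to 1 is refused whole. A call with a gripper value outside its range is refused whole. "fingers" is the closure in counts, from 0 (fully open) to 255 (shut), set as the call begins (left out, the last holds). The fingers move at their own pace and stop on an object; "grip_force" is the grip in N (left out, the last holds). Time passes only in rows, so rows that do not move let the fingers close, or fill a call up. It gives the time, the measured TCP pose, the force, the opening and the grip force at its end, in the units of the state.
- robot.get_state(): the state, without advancing time (a new reading comes with each control period).
- robot.get_image(name): name is "scene" or "top" or "wrist"; returns a dict with "img" (400x640x3 uint8, blue, green, red), "z_map" (400x640 float32, mm along the optical axis (not along the pixel's ray), 0 where there is no reading), "fx", "fy", "cx", "cy" (pixels), "dist_coeffs" ([k1, k2, p1, p2, k3] as OpenCV has them; the pictures are not rectified), "cam_to_world" (4x4, takes a point from camera to world coordinates); the wrist camera has in their place "tool_from_camera" (4x4, takes a point from camera to tool coordinates, whose origin is the TCP and whose axes are the flange's). Camera axes: x right, y down, z forward; pixel columns grow to the right and rows downward; lengths in mm; the calibration is good to about 2 mm. A picture is of the moment at which its call begins: read the wrist's pose just before it.
- robot.job_done(): hands the job in; it is judged then, once.
The state is a dict: "time_s": time; "joints": joint angles; "dq": joint speeds; "effort": joint torques, N m; "tool_pos": TCP position; "orientation": TCP orientation; "ft_force": force on the tool from outside, world axes, zero at the start; "moment": the same for the moment, N m; "opening": finger opening in mm; "grip_force": force on a finger pad.
Only numpy, scipy, OpenCV 4.12 (cv2) and the standard library are available. Lean on these libraries where they do the work, as an engineer would, in place of code of your own. Each camera call takes 0.05 s, during which the arm holds its last target. There are 200 camera calls.

### The job

The green mask carton was left standing on its long narrow side. Without gripping or lifting anything, push it over backwards so that it lies flat with its dark dispensing opening facing up, then push it along the table until its far long side sits flush against the low aluminium stop rail, with neither end sticking out past the rail. Leave all the other things where they stand, then take the hand away.

Things in the scene. Friction and masses are not known exactly. Their poses are not given: they have to be found in the camera images.
- carton: green carton, 100x185x65 mm, 0.16 kg. Origin: centre of the back panel (100x185); z: out of the front panel with the dark opening (65 mm along +z); y: along the 185 mm. Stands on a 65x185 side at first, 100 mm high, origin at height 50 mm, opening roughly to the robot, back to the rail (up to 20 deg off). Pushed near the top of the front it rolls over its far lower edge, then lies 65 mm high, x to the rail.
- stop: stop rail: fixed, straight aluminium angle screwed to the table, 300 mm long (along its y axis), front wall 34 mm high and 5 mm thick, with a flat foot 35 mm deep behind it. Origin: at table level in the middle of the front face; x axis points away from the robot, so the front face is x = 0 and the carton's side is negative x.
- white_bottle: white screw-cap bottle, 48 mm across, 86 mm high, upright; loose bystander, not to be disturbed; origin at the centre of its underside, z up
- flat_dish: flat clear covered dish, 65 mm across, 14 mm high; loose bystander, not to be disturbed; origin at the centre of its underside, z up
- bench_timer: small white bench timer with three keys, 66 x 62 x 19 mm; loose bystander, not to be disturbed; origin at the centre of its underside, z up
- tape: roll of white tape lying flat, 64 mm across, 19 mm high; loose bystander, not to be disturbed; origin at the centre of its underside, z up
- tube_block: light-coloured tube block with eight holes, 40 x 62 x 26 mm; loose bystander, not to be disturbed; origin at the centre of its underside, z up
Not all that is in view belongs to the job. Of the things that look like the carton, the middle-sized one is meant.

How it is judged (in metres and radians):
On the way:
1. the carton has been tipped over and lies flat with its opening up (angle between carton's own z axis and vertical below 0.06 rad and height (world z) of carton below 0.008 m), for 0.2 s.
At the end, for the whole second after the job is handed in: The carton lies flat on the table, opening up (within 0.06 rad), at rest, its far long side against the rail's front face (within 8 mm) and parallel to it (within 0.08 rad), and its middle within 60 mm of the rail's middle (all of step 1 and x of carton in the frame of stop between -0.058 and -0.044 m and y of carton in the frame of stop between -0.06 and 0.06 m and angle between the y axis of carton and the y axis of stop, either way round below 0.08 rad and linear speed of carton below 0.01 m/s and angular speed of carton below 0.1 rad/s); the robot touches nothing.
It fails at once if the carton is lifted off the table instead of being tipped and pushed (height (world z) of carton above 0.09 m or (height (world z) of carton above 0.035 m and angle between carton's own z axis and vertical below 0.3 rad) or (height (world z) of carton above 0.07 m and angle between carton's own z axis and vertical between 1.3 and 1.84 rad)).
It fails at once if the carton is gripped: taken between the fingers (x of the grasp point in the frame of carton between -0.042 and 0.042 m and y of the grasp point in the frame of carton between -0.084 and 0.084 m and z of the grasp point in the frame of carton between 0.008 and 0.057 m).
It fails at once if another thing on the table is moved more than 20 mm or tipped (distance of any of white_bottle, flat_dish, bench_timer, tape, tube_block from where it was at the start of the episode above 0.02 m or angle between any of white_bottle, flat_dish, bench_timer, tape, tube_block's own z axis and vertical above 0.3 rad).
It also fails if it takes over 48 s, if anything falls off the work surface, if the arm or the gripper's body presses on something with over 40 N, if the wrist force passes 120 N, or if a joint passes its speed limit or range.

## Working session

There is one attempt and no reset: what is moved stays moved. The work goes in short steps, Python scripts to look and compute and a tool call to move; the robot and the scene stay as the last step left them, time stands still between calls to the robot, and variables do not carry over. Pictures are saved under pics/ and viewed, at most 10 in all, crops included, and the job is handed in when it is done.

Besides the shell and the picture viewer there is one more tool, called after ">>>" as name([rows], argument=value, ...), one row to a line, values as JSON. apply_moves: Moves the arm, as the interface text tells. Its arguments: {"type":"object","properties":{"steps":{"type":"array"},"fingers":{"type":"number"},"grip_force":{"type":"number"}},"required":["steps"]}

```bash
mkdir -p pics; cat > h.py <<'E'
import numpy as np, cv2
from station import robot
def cloud(d):
    h,w=d["z_map"].shape
    K=np.array([[d["fx"],0,d["cx"]],[0,d["fy"],d["cy"]],[0,0,1.]])
    u,v=np.meshgrid(np.arange(w),np.arange(h))
    p=cv2.undistortPoints(np.stack([u,v],-1).reshape(-1,1,2).astype(np.float64),K,np.array(d["dist_coeffs"],float)).reshape(h,w,2)
    z=d["z_map"].astype(float)
    P=np.stack([p[...,0]*z,p[...,1]*z,z],-1)
    T=np.array(d["cam_to_world"])
    W=P@T[:3,:3].T+T[:3,3]
    W[z==0]=np.nan
    return W
E
python3 - <<'E'
from h import *
for n in("scene","top"):
    d=robot.get_image(n); cv2.imwrite(f"pics/{n}0.png",d["img"]); np.savez(f"{n}0.npz",W=cloud(d),img=d["img"])
    print(n,np.round(np.array(d["cam_to_world"]),2).tolist())
print(robot.get_state())
E
```

```text
scene [[-0.51, -0.65, 0.56, -102.5], [-0.86, 0.4, -0.32, 438.81], [-0.02, -0.65, -0.76, 989.96], [0.0, 0.0, 0.0, 1.0]]
top [[-0.02, -0.98, 0.17, 348.38], [-1.0, 0.02, 0.01, 44.21], [-0.01, -0.17, -0.98, 1410.6], [0.0, 0.0, 0.0, 1.0]]
{'time_s': 0.1, 'joints': array([-1.26239657e+00,  3.53574650e-01,  1.63407289e+00, -3.47871251e-06,
        1.15518260e+00, -2.39819475e-03]), 'dq': array([-0.00031912, -0.00125902, -0.0008064 ,  0.00026093, -0.00142202,
        0.00021092]), 'effort': array([-6.75690153e-04, -5.94907379e+01, -3.34932053e+01,  6.98895450e-02,
        1.82904268e-02, -4.87109344e-05]), 'tool_pos': array([ 191.00834764, -594.65358427,  235.93577526]), 'orientation': array([-3.14035516e+00,  2.13085074e-07,  3.10799356e-01]), 'ft_force': array([ 0.13183307, -0.47526614, -0.05435009]), 'moment': array([-0.01808671,  0.07384098,  0.00077135]), 'grip_force': 0.0, 'opening': 91.73205758530906}
```

View pics/scene0.png

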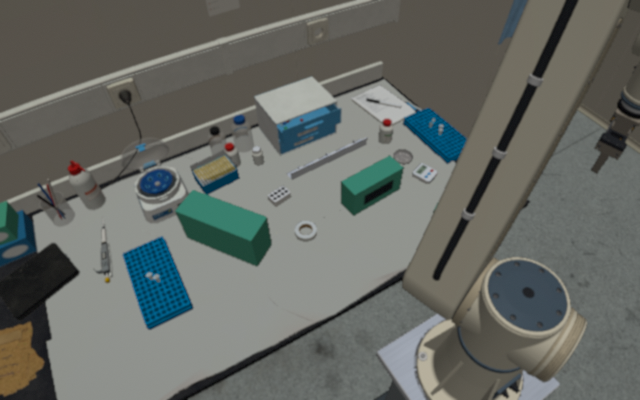

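View pics/top0.png

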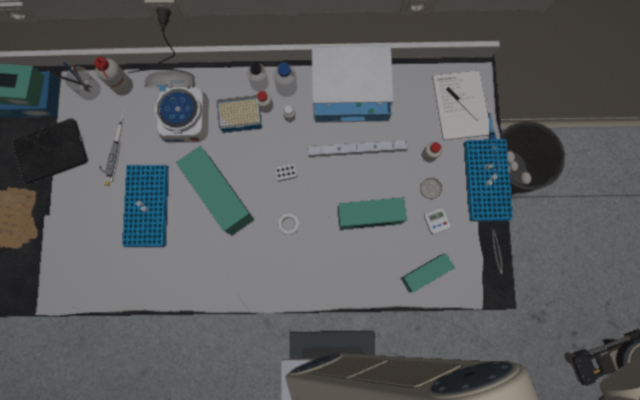

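Three green cartons show up in the top view: a large one at (213,190), a middle-sized one at (372,213) and a small one at (429,272). The one at (372,213) fits: it has the dark opening facing the robot and the rail (358,148) behind it. I'll check its size and take an enlarged crop.

```bash
cat >> h.py <<'E'
def blobs(W,img,zmin=20,zmax=250):
    hsv=cv2.cvtColor(img,cv2.COLOR_BGR2HSV)
    m=((hsv[...,0]>65)&(hsv[...,0]<90)&(hsv[...,1]>90)&(W[...,2]>zmin)&(W[...,2]<zmax)).astype(np.uint8)
    n,l,s,c=cv2.connectedComponentsWithStats(m)
    for i in range(1,n):
        if s[i,4]<150: continue
        P=W[l==i]; zt=np.percentile(P[:,2],95); T=P[P[:,2]>zt-10]
        r=cv2.minAreaRect(T[:,:2].astype(np.float32))
        print(np.round(c[i]),"ztop",round(zt),"rect",np.round(r[0]),np.round(r[1]),round(r[2],1),"corners",np.round(cv2.boxPoints(r)).tolist())
E
python3 - <<'E'
from h import *
for n in("top","scene"):
    f=np.load(n+"0.npz");W,img=f["W"],f["img"];print(n);blobs(W,img)
    print("table z",np.nanmedian(W[250:280,100:350,2]) if n=="top" else "")
f=np.load("top0.npz");W=f["W"];img=f["img"]
# rail
S=W[138:162,300:415].reshape(-1,3);S=S[(S[:,2]>20)&(S[:,2]<45)];r=cv2.minAreaRect(S[:,:2].astype(np.float32));print("rail",r,np.round(cv2.boxPoints(r)).tolist(),np.median(S[:,2]))
for nm,(u,v,k) in dict(bottle=(433,150,12),dish=(431,188,13),timer=(437,221,15),tape=(288,224,13),block=(286,172,14),sb=(289,112,9)).items():
    S=W[v-k:v+k,u-k:u+k].reshape(-1,3);S=S[S[:,2]>8];print(nm,np.round(np.nanmin(S,0)),np.round(np.nanmax(S,0)))
s=np.load("scene0.npz")["img"][130:240,300:460]
cv2.imwrite("pics/crop.png",cv2.resize(s,None,fx=5,fy=5,interpolation=cv2.INTER_CUBIC)[:550])
E
```

```text
top
[21. 83.] ztop 137 rect [948. 917.] [100. 100.] 85.1 corners [[894.0, 871.0], [994.0, 863.0], [1002.0, 963.0], [903.0, 971.0]]
[214. 190.] ztop 133 rect [627. 336.] [237.  79.] 35.0 corners [[507.0, 301.0], [552.0, 236.0], [746.0, 372.0], [701.0, 436.0]]
[371. 213.] ztop 104 rect [ 555. -102.] [ 63. 182.] 4.6 corners [[516.0, -14.0], [531.0, -195.0], [593.0, -190.0], [579.0, -9.0]]
[428. 272.] ztop 78 rect [ 388. -255.] [ 44. 135.] 28.4 corners [[337.0, -206.0], [401.0, -325.0], [439.0, -304.0], [375.0, -185.0]]
table z 2.535883931448666
scene
[370. 183.] ztop 102 rect [ 556. -100.] [ 67. 183.] 5.0 corners [[514.0, -12.0], [530.0, -194.0], [597.0, -189.0], [581.0, -6.0]]
[224. 226.] ztop 131 rect [625. 341.] [239.  85.] 35.0 corners [[503.0, 307.0], [552.0, 237.0], [748.0, 374.0], [699.0, 444.0]]
[  8. 221.] ztop 135 rect [945. 882.] [ 22. 104.] 85.1 corners [[892.0, 876.0], [996.0, 867.0], [998.0, 889.0], [894.0, 898.0]]
table z 
rail ((760.1964721679688, -74.013427734375), (29.1606388092041, 296.5882263183594), 3.0997180938720703) [[738.0, 73.0], [754.0, -223.0], [783.0, -221.0], [767.0, 75.0]] 31.129809470558484
bottle [ 717. -340.    8.] [ 794. -268.   91.]
dish [ 604. -326.    8.] [ 679. -258.   22.]
timer [ 497. -347.    8.] [ 583. -258.   27.]
tape [502. 100.   8.] [569. 174.  26.]
block [661. 102.   8.] [739. 176.  34.]
sb [853. 109.   8.] [915. 158.  68.]
```

View pics/crop.png

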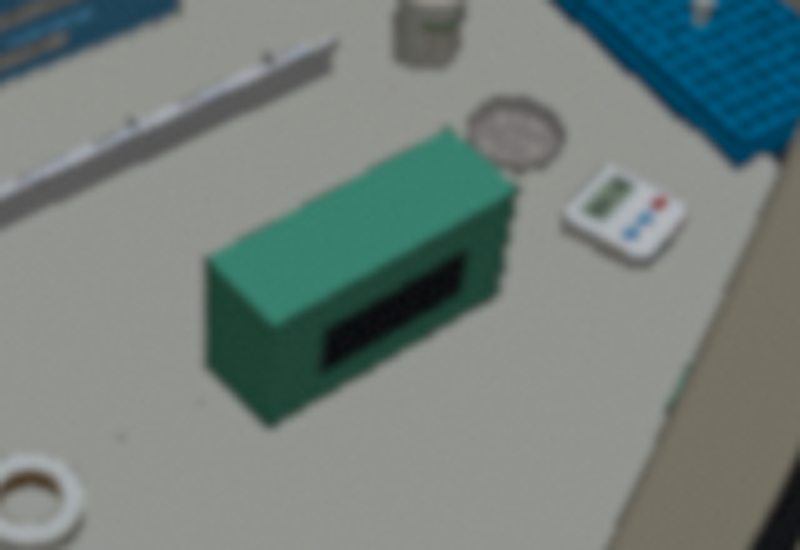

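The crop confirms it: the middle-sized carton (185x65 footprint, about 100 high) has its dark opening facing the robot. Its yaw is about 0.08 and the rail's is about 0.054, with the rail front at x≈746. I'll push with the open fingers side by side, so there are two contacts along the face.

>>> apply_moves([
  {"tx":0.58,"ty":1,"rz":-0.1},
  {"tx":0.58,"ty":1,"rz":-0.1},
  {"tx":0.58,"ty":1,"rz":-0.1},
  {"tx":0.58,"ty":1,"rz":-0.1},
  {"tx":0.58,"ty":1,"rz":-0.1},
  {"tx":0.58,"ty":1,"rz":-0.1},
  {"tx":0.58,"ty":1,"rz":-0.1},
  {"tx":0.58,"ty":1,"rz":-0.1},
], fingers=0)

```text
validation failed for argument at $.st...
```

>>> apply_moves([
  {"tx":0.58,"ty":1,"rz":-0.1},
  {"tx":0.58,"ty":1,"rz":-0.1},
  {"tx":0.58,"ty":1,"rz":-0.1},
  {"tx":0.58,"ty":1,"rz":-0.1},
  {"tx":0.58,"ty":1,"rz":-0.1},
  {"tx":0.58,"ty":1,"rz":-0.1},
  {"tx":0.58,"ty":1,"rz":-0.1},
  {"tx":0.58,"ty":1,"rz":-0.1},
])

```text
validation failed for argument at $.st...
```

>>> apply_moves([
  {"tx":0.58,"ty":1,"tz":0,"rx":0,"ry":0,"rz":-0.1},
  {"tx":0.58,"ty":1,"tz":0,"rx":0,"ry":0,"rz":-0.1},
  {"tx":0.58,"ty":1,"tz":0,"rx":0,"ry":0,"rz":-0.1},
  {"tx":0.58,"ty":1,"tz":0,"rx":0,"ry":0,"rz":-0.1},
  {"tx":0.58,"ty":1,"tz":0,"rx":0,"ry":0,"rz":-0.1},
  {"tx":0.58,"ty":1,"tz":0,"rx":0,"ry":0,"rz":-0.1},
  {"tx":0.58,"ty":1,"tz":0,"rx":0,"ry":0,"rz":-0.1},
  {"tx":0.58,"ty":1,"tz":0,"rx":0,"ry":0,"rz":-0.1},
], fingers=0)

```text
time_s: 0.9
tool_pos: [330.7, -353.6, 236.4]
orientation: [-3.141, 0.0, 0.19]
ft_force: [0.6, -0.1, 0.1]
opening: 92.1
grip_force: 0.0
```

>>> apply_moves([
  {"tx":0.58,"ty":1,"tz":0,"rx":0,"ry":0,"rz":-0.1},
  {"tx":0.58,"ty":1,"tz":0,"rx":0,"ry":0,"rz":-0.1},
  {"tx":0.58,"ty":1,"tz":0,"rx":0,"ry":0,"rz":-0.1},
  {"tx":0.58,"ty":1,"tz":0,"rx":0,"ry":0,"rz":-0.1},
  {"tx":0.58,"ty":1,"tz":-1,"rx":0,"ry":0,"rz":-0.1},
  {"tx":0.58,"ty":1,"tz":-1,"rx":0,"ry":0,"rz":-0.1},
  {"tx":0.58,"ty":1,"tz":-1,"rx":0,"ry":0,"rz":-0.1},
  {"tx":0.58,"ty":1,"tz":-1,"rx":0,"ry":0,"rz":0},
])

```text
time_s: 1.7
tool_pos: [470.0, -113.7, 115.5]
orientation: [3.141, -0.0, 0.085]
ft_force: [2.2, -0.9, -0.5]
opening: 91.7
grip_force: 0.0
```

>>> apply_moves([
  {"tx":0.3,"ty":0.4,"tz":-0.1,"rx":0,"ry":0,"rz":0},
  {"tx":0.3,"ty":0,"tz":-0.1,"rx":0,"ry":0,"rz":0},
  {"tx":0,"ty":0,"tz":0,"rx":0,"ry":0,"rz":0},
  {"tx":0,"ty":0,"tz":0,"rx":0,"ry":0,"rz":0},
  {"tx":0,"ty":0,"tz":0,"rx":0,"ry":0,"rz":0},
  {"tx":0,"ty":0,"tz":0,"rx":0,"ry":0,"rz":0},
  {"tx":0,"ty":0,"tz":0,"rx":0,"ry":0,"rz":0},
  {"tx":0,"ty":0,"tz":0,"rx":0,"ry":0,"rz":0},
])

```text
time_s: 2.5
tool_pos: [487.5, -103.3, 110.9]
orientation: [3.141, -0.0, 0.085]
ft_force: [0.3, -0.6, -1.0]
opening: 91.4
grip_force: 0.0
```

>>> apply_moves([
  {"tx":0.12,"ty":0.01,"tz":0,"rx":0,"ry":0,"rz":0},
  {"tx":0.12,"ty":0.01,"tz":0,"rx":0,"ry":0,"rz":0},
  {"tx":0.12,"ty":0.01,"tz":0,"rx":0,"ry":0,"rz":0},
  {"tx":0.12,"ty":0.01,"tz":0,"rx":0,"ry":0,"rz":0},
  {"tx":0.12,"ty":0.01,"tz":0,"rx":0,"ry":0,"rz":0},
  {"tx":0.12,"ty":0.01,"tz":0,"rx":0,"ry":0,"rz":0},
  {"tx":0.12,"ty":0.01,"tz":0,"rx":0,"ry":0,"rz":0},
  {"tx":0.12,"ty":0.01,"tz":0,"rx":0,"ry":0,"rz":0},
])

```text
time_s: 3.3
tool_pos: [516.4, -100.6, 110.5]
orientation: [-3.141, 0.001, 0.086]
ft_force: [-1.7, -0.7, 1.1]
opening: 91.8
grip_force: 0.7
```

>>> apply_moves([
  {"tx":0.1,"ty":0.01,"tz":0.05,"rx":0,"ry":0,"rz":0},
  {"tx":0.1,"ty":0.01,"tz":0.05,"rx":0,"ry":0,"rz":0},
  {"tx":0.1,"ty":0.01,"tz":0.05,"rx":0,"ry":0,"rz":0},
  {"tx":0.1,"ty":0.01,"tz":0.05,"rx":0,"ry":0,"rz":0},
  {"tx":0.1,"ty":0.01,"tz":0.05,"rx":0,"ry":0,"rz":0},
  {"tx":0.1,"ty":0.01,"tz":0.05,"rx":0,"ry":0,"rz":0},
  {"tx":0.1,"ty":0.01,"tz":0.05,"rx":0,"ry":0,"rz":0},
  {"tx":0.1,"ty":0.01,"tz":0.05,"rx":0,"ry":0,"rz":0},
])

```text
time_s: 4.1
tool_pos: [540.7, -98.2, 122.7]
orientation: [-3.142, -0.0, 0.086]
ft_force: [-0.5, -0.3, 0.4]
opening: 92.0
grip_force: 0.1
```

```bash
python3 - <<'E'
from h import *
d=robot.get_image("scene"); cv2.imwrite("pics/tip1.png",cv2.resize(d["img"][80:260,240:480],None,fx=3,fy=3)); blobs(cloud(d),d["img"])
E
```

```text
[376. 171.] ztop 198 rect [509. -59.] [ 5. 55.] 14.4 corners [[500.0, -33.0], [514.0, -87.0], [518.0, -86.0], [504.0, -32.0]]
[356. 190.] ztop 110 rect [573. -33.] [55. 59.] 88.0 corners [[542.0, -59.0], [601.0, -61.0], [603.0, -6.0], [544.0, -4.0]]
[224. 226.] ztop 131 rect [625. 341.] [239.  87.] 34.3 corners [[502.0, 309.0], [551.0, 237.0], [748.0, 372.0], [699.0, 444.0]]
[  8. 221.] ztop 135 rect [946. 882.] [ 22. 104.] 84.3 corners [[894.0, 876.0], [997.0, 866.0], [999.0, 888.0], [896.0, 898.0]]
```

View pics/tip1.png

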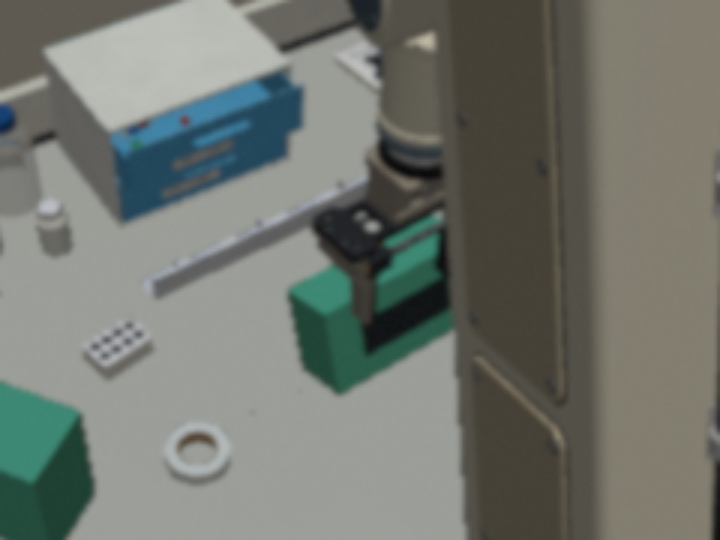

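The picture shows the fingers on the front face either side of the opening. The carton is tilting back on its far lower edge (top now ~110), not sliding.

>>> apply_moves([
  {"tx":0.1,"ty":0.01,"tz":0.03,"rx":0,"ry":0,"rz":0},
  {"tx":0.1,"ty":0.01,"tz":0.03,"rx":0,"ry":0,"rz":0},
  {"tx":0.1,"ty":0.01,"tz":0.03,"rx":0,"ry":0,"rz":0},
  {"tx":0.1,"ty":0.01,"tz":0.03,"rx":0,"ry":0,"rz":0},
  {"tx":0.1,"ty":0.01,"tz":0.03,"rx":0,"ry":0,"rz":0},
  {"tx":0.1,"ty":0.01,"tz":0.03,"rx":0,"ry":0,"rz":0},
  {"tx":0.1,"ty":0.01,"tz":0.03,"rx":0,"ry":0,"rz":0},
  {"tx":0.1,"ty":0.01,"tz":0.03,"rx":0,"ry":0,"rz":0},
])

```text
time_s: 4.95
tool_pos: [564.6, -95.8, 129.8]
orientation: [-3.142, 0.0, 0.086]
ft_force: [-0.3, 0.2, -0.1]
opening: 91.9
grip_force: 0.0
```

>>> apply_moves([
  {"tx":0.1,"ty":0.01,"tz":0,"rx":0,"ry":0,"rz":0},
  {"tx":0.1,"ty":0.01,"tz":0,"rx":0,"ry":0,"rz":0},
  {"tx":0.1,"ty":0.01,"tz":0,"rx":0,"ry":0,"rz":0},
  {"tx":0.1,"ty":0.01,"tz":0,"rx":0,"ry":0,"rz":0},
  {"tx":0.1,"ty":0.01,"tz":0,"rx":0,"ry":0,"rz":0},
  {"tx":0.1,"ty":0.01,"tz":0,"rx":0,"ry":0,"rz":0},
  {"tx":0,"ty":0,"tz":0,"rx":0,"ry":0,"rz":0},
  {"tx":0,"ty":0,"tz":0,"rx":0,"ry":0,"rz":0},
])

```text
time_s: 5.75
tool_pos: [582.3, -94.0, 129.7]
orientation: [-3.142, 0.0, 0.086]
ft_force: [0.5, -0.3, 0.6]
opening: 92.3
grip_force: 0.0
```

```bash
python3 - <<'E'
from h import *
for n in("scene","top"):
    d=robot.get_image(n); print(n); blobs(cloud(d),d["img"])
E
```

```text
scene
[350. 174.] ztop 68 rect [621. -96.] [140. 184.] 5.6 corners [[543.0, -11.0], [561.0, -194.0], [700.0, -181.0], [682.0, 2.0]]
[224. 226.] ztop 131 rect [625. 340.] [240.  85.] 35.1 corners [[503.0, 306.0], [552.0, 237.0], [748.0, 375.0], [699.0, 444.0]]
[  8. 221.] ztop 135 rect [945. 883.] [ 22. 102.] 85.4 corners [[893.0, 876.0], [995.0, 867.0], [997.0, 889.0], [895.0, 898.0]]
top
[21. 83.] ztop 136 rect [949. 918.] [101. 100.] 83.5 corners [[893.0, 874.0], [993.0, 862.0], [1004.0, 963.0], [905.0, 974.0]]
[214. 190.] ztop 133 rect [626. 336.] [237.  79.] 35.2 corners [[506.0, 299.0], [552.0, 235.0], [746.0, 372.0], [700.0, 436.0]]
[343. 176.] ztop 69 rect [664. -30.] [38. 51.] 4.3 corners [[643.0, -6.0], [647.0, -57.0], [685.0, -54.0], [682.0, -3.0]]
[440. 265.] ztop 78 rect [ 405. -286.] [44. 66.] 28.2 corners [[370.0, -267.0], [401.0, -325.0], [440.0, -305.0], [408.0, -246.0]]
```

The carton fell flat (top ≈66, far edge x≈691). I'll back off, lower the hand and turn it to the rail's yaw.

>>> apply_moves([
  {"tx":-0.6,"ty":0,"tz":0,"rx":0,"ry":0,"rz":-0.1},
  {"tx":-0.6,"ty":0,"tz":0,"rx":0,"ry":0,"rz":-0.1},
  {"tx":0,"ty":0,"tz":-0.7,"rx":0,"ry":0,"rz":0},
  {"tx":0,"ty":0,"tz":-0.7,"rx":0,"ry":0,"rz":0},
  {"tx":0,"ty":0,"tz":-0.7,"rx":0,"ry":0,"rz":0},
  {"tx":0,"ty":0,"tz":-0.7,"rx":0,"ry":0,"rz":0},
  {"tx":0,"ty":0,"tz":0,"rx":0,"ry":0,"rz":0},
  {"tx":0,"ty":0,"tz":0,"rx":0,"ry":0,"rz":0},
])

```text
time_s: 6.65
tool_pos: [546.2, -94.1, 45.9]
orientation: [-3.141, 0.001, 0.056]
ft_force: [-1.8, -0.9, 0.6]
opening: 92.7
grip_force: 0.0
```

```bash
python3 - <<'E'
from h import *
for n in("scene","top"):
    d=robot.get_image(n); W=cloud(d); print(n); blobs(W,d["img"],zmin=50)
    if n=="scene": cv2.imwrite("pics/flat.png",cv2.resize(d["img"][80:260,240:480],None,fx=3,fy=3))
    # rail: highest points band
    m=(W[...,2]>26)&(W[...,2]<42)&(W[...,0]>725)&(W[...,0]<790)&(W[...,1]>-220)&(W[...,1]<70)
    P=W[m]; 
    for y in(-200,-150,-100,-50,0,50):
        Q=P[abs(P[:,1]-y)<20]; print(y,len(Q),np.round(np.percentile(Q[:,0],[2,20,50,80]),1) if len(Q)else'', end=';')
    print()
E
```

```text
scene
[338. 171.] ztop 68 rect [656. -44.] [ 91. 186.] 41.2 corners [[560.0, -4.0], [683.0, -144.0], [752.0, -83.0], [629.0, 57.0]]
[223. 223.] ztop 131 rect [625. 340.] [239.  86.] 34.8 corners [[502.0, 307.0], [552.0, 236.0], [748.0, 373.0], [699.0, 444.0]]
[  8. 221.] ztop 135 rect [945. 882.] [ 23. 107.] 85.4 corners [[891.0, 875.0], [997.0, 866.0], [999.0, 889.0], [892.0, 898.0]]
-200 10 [751.6 753.4 754.4 756.3];-150 28 [748.9 751.1 752.7 754.6];-100 26 [747.4 749.3 750.4 753.6];-50 33 [744.5 746.6 748.6 750.1];0 31 [743.1 744.3 745.4 747.2];50 31 [740.3 742.4 743.8 745.9];
top
[21. 83.] ztop 137 rect [949. 917.] [100. 102.] 83.6 corners [[893.0, 873.0], [994.0, 862.0], [1006.0, 962.0], [904.0, 973.0]]
[214. 189.] ztop 133 rect [626. 336.] [237.  80.] 35.2 corners [[506.0, 300.0], [552.0, 235.0], [746.0, 371.0], [700.0, 436.0]]
[384. 170.] ztop 69 rect [ 680. -137.] [28. 91.] 0.9 corners [[665.0, -92.0], [667.0, -183.0], [695.0, -182.0], [693.0, -91.0]]
[344. 185.] ztop 70 rect [639. -26.] [ 57. 101.] 76.6 corners [[584.0, -42.0], [682.0, -65.0], [695.0, -10.0], [597.0, 13.0]]
[440. 266.] ztop 78 rect [ 405. -287.] [44. 66.] 28.3 corners [[370.0, -268.0], [401.0, -326.0], [440.0, -305.0], [409.0, -247.0]]
-200 31 [753.  754.5 755.9 758.2];-150 27 [750.  751.1 753.  754.6];-100 27 [747.7 748.8 750.9 752.5];-50 33 [745.3 746.6 748.3 749.6];0 33 [743.2 744.3 745.7 747.8];50 32 [741.3 742.1 744.1 746.3];
```

View pics/flat.png

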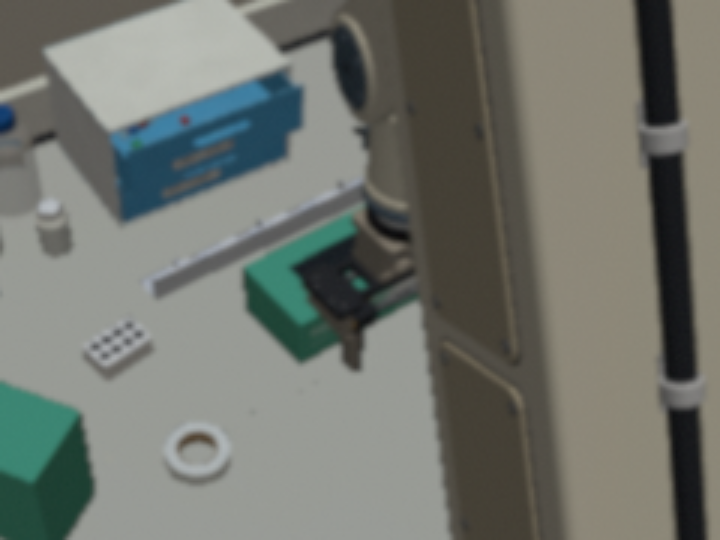

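The picture shows the carton lying flat, with its near-left top corner at about (300,330) in the crop. The fingers are behind it and the rail is parallel ahead, with its front at x≈747.5 for y≈-94. The final TCP x should be about 637, so I'll push.

>>> apply_moves([
  {"tx":0.15,"ty":0.008,"tz":-0.05,"rx":0,"ry":0,"rz":0},
  {"tx":0.15,"ty":0.008,"tz":-0.05,"rx":0,"ry":0,"rz":0},
  {"tx":0.15,"ty":0.008,"tz":0,"rx":0,"ry":0,"rz":0},
  {"tx":0.15,"ty":0.008,"tz":0,"rx":0,"ry":0,"rz":0},
  {"tx":0.15,"ty":0.008,"tz":0,"rx":0,"ry":0,"rz":0},
  {"tx":0.15,"ty":0.008,"tz":0,"rx":0,"ry":0,"rz":0},
  {"tx":0.15,"ty":0.008,"tz":0,"rx":0,"ry":0,"rz":0},
  {"tx":0.15,"ty":0.008,"tz":0,"rx":0,"ry":0,"rz":0},
])

```text
time_s: 7.55
tool_pos: [582.5, -92.1, 42.7]
orientation: [-3.141, 0.0, 0.056]
ft_force: [-1.8, 0.7, 0.5]
opening: 91.9
grip_force: 0.6
```

>>> apply_moves([
  {"tx":0.15,"ty":0.008,"tz":0,"rx":0,"ry":0,"rz":0},
  {"tx":0.15,"ty":0.008,"tz":0,"rx":0,"ry":0,"rz":0},
  {"tx":0.15,"ty":0.008,"tz":0,"rx":0,"ry":0,"rz":0},
  {"tx":0.15,"ty":0.008,"tz":0,"rx":0,"ry":0,"rz":0},
  {"tx":0.15,"ty":0.008,"tz":0,"rx":0,"ry":0,"rz":0},
  {"tx":0.15,"ty":0.008,"tz":0,"rx":0,"ry":0,"rz":0},
  {"tx":0.15,"ty":0.008,"tz":0,"rx":0,"ry":0,"rz":0},
  {"tx":0.15,"ty":0.008,"tz":0,"rx":0,"ry":0,"rz":0},
])

```text
time_s: 8.35
tool_pos: [618.7, -90.2, 42.7]
orientation: [-3.142, 0.0, 0.056]
ft_force: [-0.2, -0.4, -0.5]
opening: 92.2
grip_force: 0.5
```

>>> apply_moves([
  {"tx":0.05,"ty":0,"tz":0,"rx":0,"ry":0,"rz":0},
  {"tx":0.05,"ty":0,"tz":0,"rx":0,"ry":0,"rz":0},
  {"tx":0.05,"ty":0,"tz":0,"rx":0,"ry":0,"rz":0},
  {"tx":0.05,"ty":0,"tz":0,"rx":0,"ry":0,"rz":0},
  {"tx":0.05,"ty":0,"tz":0,"rx":0,"ry":0,"rz":0},
  {"tx":0.05,"ty":0,"tz":0,"rx":0,"ry":0,"rz":0},
  {"tx":0.05,"ty":0,"tz":0,"rx":0,"ry":0,"rz":0},
  {"tx":0.05,"ty":0,"tz":0,"rx":0,"ry":0,"rz":0},
])

```text
time_s: 9.15
tool_pos: [630.5, -90.2, 42.8]
orientation: [3.142, 0.0, 0.056]
ft_force: [-1.6, -0.3, -0.2]
opening: 91.9
grip_force: 0.5
```

>>> apply_moves([
  {"tx":0.03,"ty":0,"tz":0,"rx":0,"ry":0,"rz":0},
  {"tx":0.03,"ty":0,"tz":0,"rx":0,"ry":0,"rz":0},
  {"tx":0.03,"ty":0,"tz":0,"rx":0,"ry":0,"rz":0},
  {"tx":0.03,"ty":0,"tz":0,"rx":0,"ry":0,"rz":0},
  {"tx":0.03,"ty":0,"tz":0,"rx":0,"ry":0,"rz":0},
  {"tx":0,"ty":0,"tz":0,"rx":0,"ry":0,"rz":0},
  {"tx":0,"ty":0,"tz":0,"rx":0,"ry":0,"rz":0},
  {"tx":0,"ty":0,"tz":0,"rx":0,"ry":0,"rz":0},
])

```text
time_s: 9.95
tool_pos: [635.0, -90.3, 42.9]
orientation: [3.142, -0.0, 0.056]
ft_force: [-0.1, 0.5, 0.3]
opening: 91.7
grip_force: 0.0
```

Not in contact with the rail yet, so I'll continue in small steps.

>>> apply_moves([
  {"tx":0.03,"ty":0,"tz":0,"rx":0,"ry":0,"rz":0},
  {"tx":0.03,"ty":0,"tz":0,"rx":0,"ry":0,"rz":0},
  {"tx":0.03,"ty":0,"tz":0,"rx":0,"ry":0,"rz":0},
  {"tx":0,"ty":0,"tz":0,"rx":0,"ry":0,"rz":0},
  {"tx":0,"ty":0,"tz":0,"rx":0,"ry":0,"rz":0},
  {"tx":0,"ty":0,"tz":0,"rx":0,"ry":0,"rz":0},
  {"tx":0,"ty":0,"tz":0,"rx":0,"ry":0,"rz":0},
  {"tx":0,"ty":0,"tz":0,"rx":0,"ry":0,"rz":0},
])

```text
time_s: 10.75
tool_pos: [637.7, -90.2, 42.8]
orientation: [3.142, -0.0, 0.056]
ft_force: [-2.0, -0.5, 0.1]
opening: 91.8
grip_force: 0.4
```

>>> apply_moves([
  {"tx":0.03,"ty":0,"tz":0,"rx":0,"ry":0,"rz":0},
  {"tx":0.03,"ty":0,"tz":0,"rx":0,"ry":0,"rz":0},
  {"tx":0,"ty":0,"tz":0,"rx":0,"ry":0,"rz":0},
  {"tx":0,"ty":0,"tz":0,"rx":0,"ry":0,"rz":0},
  {"tx":0,"ty":0,"tz":0,"rx":0,"ry":0,"rz":0},
  {"tx":0,"ty":0,"tz":0,"rx":0,"ry":0,"rz":0},
  {"tx":0,"ty":0,"tz":0,"rx":0,"ry":0,"rz":0},
  {"tx":0,"ty":0,"tz":0,"rx":0,"ry":0,"rz":0},
])

```text
time_s: 11.55
tool_pos: [638.0, -90.1, 42.7]
orientation: [-3.141, 0.003, 0.056]
ft_force: [-6.8, -0.6, 5.1]
opening: 91.9
grip_force: 3.4
```

```bash
python3 - <<'E'
from h import *
d=robot.get_image("top"); cv2.imwrite("pics/push.png",cv2.resize(d["img"][110:260,260:460],None,fx=4,fy=4)); blobs(cloud(d),d["img"],zmin=50)
E
```

```text
[21. 83.] ztop 137 rect [949. 917.] [97. 99.] 84.1 corners [[895.0, 874.0], [993.0, 864.0], [1003.0, 961.0], [905.0, 971.0]]
[214. 190.] ztop 133 rect [626. 336.] [237.  79.] 35.2 corners [[507.0, 300.0], [552.0, 235.0], [746.0, 371.0], [700.0, 436.0]]
[341. 160.] ztop 69 rect [715. -22.] [37. 58.] 83.6 corners [[684.0, -37.0], [741.0, -44.0], [745.0, -7.0], [688.0, -0.0]]
[442. 263.] ztop 79 rect [ 417. -294.] [60. 38.] 82.2 corners [[394.0, -321.0], [431.0, -326.0], [440.0, -267.0], [402.0, -262.0]]
```

View pics/push.png

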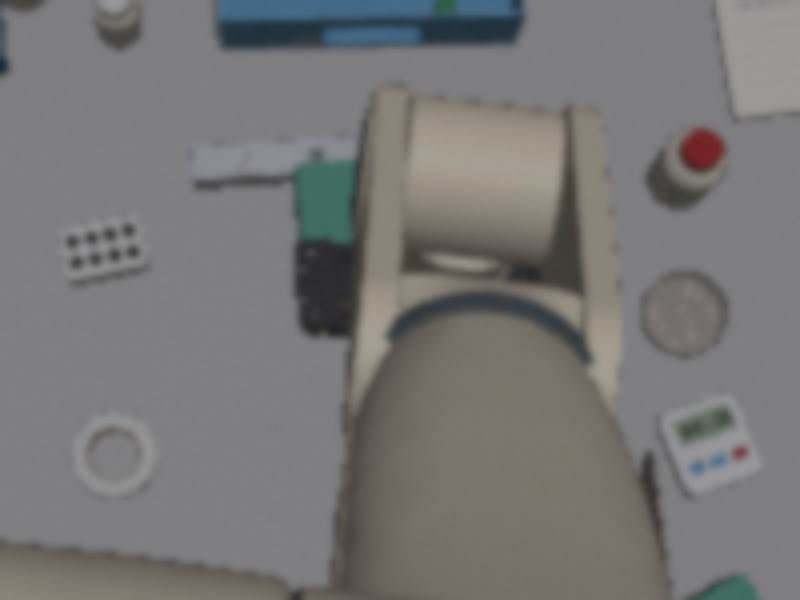

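The force rose and the fingers stopped at x=638, and the picture shows the carton's far edge at the rail, near (330,160) in the crop. I'll retreat and check.

>>> apply_moves([
  {"tx":-0.2,"ty":0,"tz":0,"rx":0,"ry":0,"rz":0},
  {"tx":-0.6,"ty":0,"tz":0,"rx":0,"ry":0,"rz":0},
  {"tx":-1,"ty":0,"tz":0,"rx":0,"ry":0,"rz":0},
  {"tx":-1,"ty":0,"tz":0.3,"rx":0,"ry":0,"rz":0},
  {"tx":-1,"ty":0,"tz":1,"rx":0,"ry":0,"rz":0},
  {"tx":-1,"ty":0,"tz":1,"rx":0,"ry":0,"rz":0},
  {"tx":0,"ty":0,"tz":1,"rx":0,"ry":0,"rz":0},
  {"tx":0,"ty":0,"tz":1,"rx":0,"ry":0,"rz":0},
])

```text
time_s: 12.4
tool_pos: [494.5, -90.2, 173.0]
orientation: [3.141, -0.001, 0.056]
ft_force: [0.7, 0.5, -0.3]
opening: 92.1
grip_force: 0.0
```

>>> apply_moves([
  {"tx":-0.5,"ty":-1,"tz":0.8,"rx":0,"ry":0,"rz":0},
  {"tx":-0.5,"ty":-1,"tz":0.8,"rx":0,"ry":0,"rz":0},
  {"tx":-0.5,"ty":-1,"tz":0,"rx":0,"ry":0,"rz":0},
  {"tx":-0.5,"ty":-1,"tz":0,"rx":0,"ry":0,"rz":0},
  {"tx":-0.5,"ty":-1,"tz":0,"rx":0,"ry":0,"rz":0},
  {"tx":-0.5,"ty":-1,"tz":0,"rx":0,"ry":0,"rz":0},
  {"tx":-0.5,"ty":-1,"tz":0,"rx":0,"ry":0,"rz":0},
  {"tx":-0.5,"ty":-1,"tz":0,"rx":0,"ry":0,"rz":0},
])

```text
time_s: 13.2
tool_pos: [374.7, -331.5, 219.9]
orientation: [3.141, -0.001, 0.056]
ft_force: [0.5, 1.2, -0.3]
opening: 92.1
grip_force: 0.0
```

```bash
python3 - <<'E'
from h import *
for n in("scene","top"):
    d=robot.get_image(n); W=cloud(d); print(n); blobs(W,d["img"],zmin=50,zmax=90)
    if n=="top": cv2.imwrite("pics/end.png",cv2.resize(d["img"][110:260,260:460],None,fx=4,fy=4))
E
```

```text
scene
[343. 158.] ztop 68 rect [697. -93.] [103. 185.] 3.2 corners [[640.0, -4.0], [651.0, -188.0], [754.0, -183.0], [744.0, 2.0]]
[228. 240.] ztop 88 rect [592. 362.] [241.  73.] 53.4 corners [[490.0, 287.0], [549.0, 244.0], [693.0, 437.0], [634.0, 481.0]]
top
[366. 166.] ztop 70 rect [696. -96.] [ 99. 180.] 3.1 corners [[642.0, -9.0], [651.0, -188.0], [750.0, -183.0], [741.0, -3.0]]
[427. 273.] ztop 78 rect [ 388. -255.] [ 44. 135.] 28.5 corners [[337.0, -206.0], [401.0, -325.0], [439.0, -304.0], [375.0, -185.0]]
```

View pics/end.png

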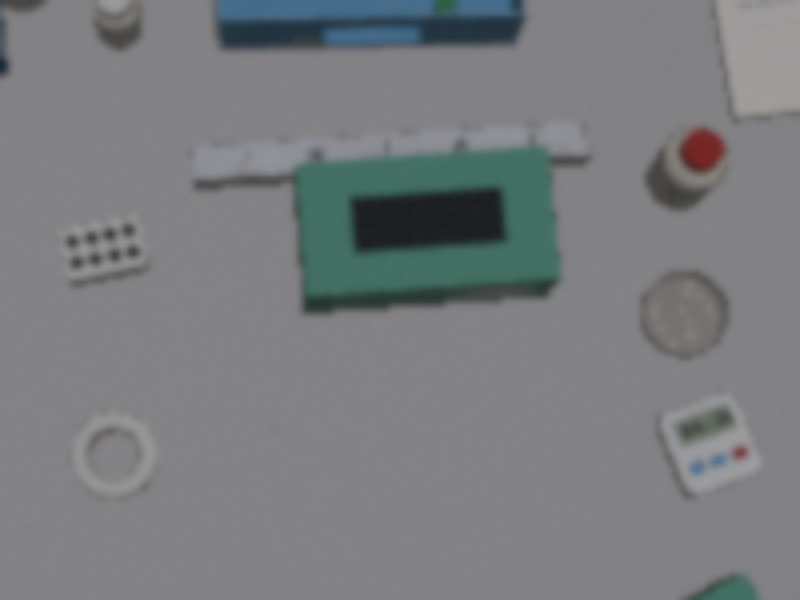

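The carton lies flat with its opening up (crop 430,220). Its far edge is along the rail and both ends are inside it. The centre is about 51 mm from the rail face and roughly 20 mm off the rail's middle, and the other things are where they were.

```bash
python3 -c "
from station import robot
print(robot.job_done())"
```

```text
the job is handed in; nothing more can be done
None
```

The carton was tipped onto its back with the opening up and pushed flush against the stop rail with neither end past it, the hand is clear, nothing else was seen to move, and the job is handed in; no verdict came back.

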